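# Draw the microscope's prism slider and show its glass to the camera

## Robot

A 6-joint arm with a two-finger parallel gripper is mounted at the origin on the work surface. World frame = base frame: x ahead of the robot, y to its left, z up, the work surface at z = 0. Lengths are in m, angles in rad, forces in N, time in s.
With the tool pointing down it reaches from about 0.3 to 0.775 m from the base axis. Payload 14.6 kg.
Tool frame: the origin (TCP) lies on the mounting face of the last link; the fingertips stand 199 mm ahead of it and the grasp point (between the pads) lies 180 mm ahead of it; z points along the fingers, y is the line along which they close (so a half turn about z gives the same grasp; the last joint's range is limited). The gripper opens to 94 mm and grips with 3 to 60 N. Pads are 16 mm wide; open, the fingers measure 119 mm over their backs; the gripper's body (75 mm by 177 mm) begins 78 mm behind the grasp point.
Start: joints at [-1.25, 0.3, 1.521, -0, 1.321, -0.067], TCP at [0.208, -0.509, 0.405] pointing down, gripper open.
Joint ranges: [-3.03, 3.03], [-0.79, 2.21], [0.23, 2.52], [-1.04, 4.18], [0, 3.07], [-2.55, 2.55]. Speed limits (rad/s): [2.22, 2.22, 2.57, 3.14, 3.14, 3.14].

## Interface

Orientations are given as [roll, pitch, yaw] about the fixed x, y, z axes, in that order (R = Rz(yaw) Ry(pitch) Rx(roll)).
In Python, from station import telemetry, cams, workorder, finder gives the robot as it stands.
- The arm moves only by the tool jog_arm, never from a script. Its argument "rows" is a list of rows, each an object with "gripper": the finger opening in m, from 0 to 0.094; "slide": the shift along the tool's x, y, z in m, a list of three; "spin": the turn about the tool's z in rad. In form: [{"gripper": gripper, "slide": [tx, ty, tz], "spin": spin}, ...]. A call has 1 to 8 rows; each row is the pose to reach, as a shift and turn from the pose commanded when the call began, along the tool's axes at that moment; what a row does not reach only later rows make up. A row lasts 1/10 s, in which the tool goes at most 50 mm and 8.59 degrees, less where a joint would pass 70% of its speed; a pose out of reach is approached as far as the arm can. A call with a gripper value outside its range is refused whole. The fingers move at their own pace and stop on an object; "squeeze" is the grip in N (left out, the last holds). Time passes only in rows, so rows that repeat a pose let the fingers close. It gives the time, the measured TCP pose, the force, the opening and the grip force at its end, in the units of the state.
- telemetry.get_obs(): the state, without advancing time (a new reading comes with each control period).
- cams.camera(name): name is "scene" or "top" or "wrist"; returns (picture, depth): 384x512x3 uint8, red, green, blue; 384x512 float32, m along the optical axis (not along the pixel's ray), 0 where there is no reading.
- cams.camera_info(name): a dict with "camera_matrix" (3x3 intrinsics, pixels), "k1" (the pictures are not rectified: a ray, as slopes to the right and down, at radius r is drawn at 1 + k1 r^2 times it, then the intrinsics apply), "R" (3x3) and "t" (3): a world point X has camera coordinates R X + t; the wrist camera has in their place "tool_from_camera" (4x4, takes a point from camera to tool coordinates, whose origin is the TCP and whose axes are the flange's). Camera axes: x right, y down, z forward; pixel columns grow to the right and rows downward; lengths in m; the calibration is good to about 2 mm. A picture is of the moment at which its call begins: read the wrist's pose just before it. camera_info takes no time and is no camera call.
- workorder.hand_in(): hands the job in; it is judged then, once.
Trained networks look in the newest picture that a camera, given by its name, has taken for a name from the list of things; names that differ only in an ending like _2 or _b are one class to them, and where a whole thing is asked for, a point or a joint stands for the part that bears it (a point fixed in the world has none). Each returns a list of dicts, best first, with "confidence" (0 to 1); they miss things now and then, are a little off and sometimes report something else, mostly with a low value. They report only what shows in the picture. A call takes as long as a camera call. They do not tell look-alikes from the thing itself.
- finder.find_in(target, camera): "point" ([x, y, z] in m, in world coordinates, good to about 4 mm: the middle of the surface that is visible of it).
- finder.masks_of(target, camera): "region" (384x512 bool, what is visible of it).
The state is a dict: "time_s": time; "qpos": joint angles; "joint_vel": joint speeds; "tau": joint torques, N m; "ee_pos": TCP position; "eef_rot": TCP orientation; "force": force on the tool from outside, world axes, zero at the start; "moment": the same for the moment, N m; "grip_width": finger opening in m; "grip_force": force on a finger pad.
Only numpy, scipy, OpenCV 4.12 (cv2) and the standard library are available. Lean on these libraries where they do the work, as an engineer would, in place of code of your own. Each camera call takes 0.05 s, during which the arm holds its last target. There are 200 camera calls.

## Task

Take the prism slider by its handle, draw it straight out of its slot above the microscope's objectives without touching the glass, and show it to the ring-lit inspection camera on the bench to be checked for dust: glass centred over the lens, squarely facing it and about 90 mm from it. Finish while still holding the slider there in the air, quite still, with nothing else carrying it. Do not bump the microscope or shift the camera or the other things on the bench.

Things in the scene. Friction and masses are not known exactly. Their poses are not given: they have to be found in the camera images.
- microscope: Off-white wafer microscope, fixed, 450 mm tall. Origin on the bench under the optical axis; its -y is the user's side, z up. Foot 230 (x) by 400 mm, 45 high, front edge at y -130; column at y 140 to 260; arm 120 wide, 270 to 345 above the bench, overhangs forwards to y -60. Objectives hang below it; stage 200 by 170 mm with a wafer, top at z 157, front edge at y -85.
- slot (a point): Middle of the mouth of the slider's slot, on the slot's floor, 232 mm above the bench, in the front face of a black mount 64 mm wide under the microscope's arm; at y -65 mm in the microscope's frame, axes as the microscope's. The slot is 35 mm wide (x), 10.5 high, open at the front, and runs 100 mm back along +y to a stop.
- slider: Loose aluminium prism slider, 60 to 115 g, level in the slot, 2.5 mm play on each side and above, drawn out 0 to 25 mm. Origin under the centre of the round glass, on the plate's underside; x across, z up, -y towards the handle. Plate 30 wide, 8 thick, from y +30 to -75; neck 12 wide, 6 thick; handle y -112 to -167. Clear when its origin is over 97 mm in front (-y) of the microscope's origin.
- handle (a point): Middle of the slider's handle, 140 mm from the glass centre towards the slider's -y, axes as the slider's. The handle is a straight bar with flat sides, 12 wide (x), 55 long (y), 16 high (z), standing free in the air in front of the microscope, about 80 mm above the stage.
- prism: The round glass in the slider, 18 mm across, 4 thick, set in a hole of the plate, 2 mm below each face; origin at its centre, 4 mm above the slider's origin; axes as the slider's, z square to the glass.
- camera_stand: Inspection camera's stand, fixed: steel plate 120 (x) by 100 by 14 mm with two upright cheeks 87 mm high, 66 mm apart over all along y; origin under the plate's centre. Between the cheeks, 70 mm above the bench, the black camera head (44 mm square) sits on a stiff tilt joint, lens leaning 18 to 42 degrees from upright towards the stand's -x.
- lens (a point): Centre of the lens's front face, 55 mm beyond the tilt axis. Its z axis is the line of sight, out of the lens, up and leaning towards the robot; y lies level along the tilt axis. The flat round light about the lens is 72 mm across, 7 mm behind this point. The glass belongs 90 mm out on the z axis, its own z along (or against) that axis; any turn about the axis will do.
- objective: Bystander: loose steel objective, 28 mm across, 47 tall, standing; origin under its middle.
- wafer_box: Bystander: flat round wafer box, 84 mm across, 18 high; origin under its middle.
- blower: Bystander: grey rubber dust blower, 52 mm across, 115 tall, nozzle up; origin under its middle.
- tweezers: Bystander: steel wafer tweezers lying flat, 130 mm long along x, 6 high; origin about the middle, on the bench.
Mind the look-alikes: they are no part of the job. Of the things shaped like the camera_stand, the steel one is meant.

How it is judged:
On the way:
1. the slider, held in the fingers, has come clear of its slot (y of slider in the frame of microscope below -0.097 m and height (world z) of slider above 0.15 m and contact force between the fingers and slider above 1 N and contact force between slider and microscope below 0.05 N), for 0.1 s.
At the end, for the whole second after the job is handed in: Held in the fingers, still, touching nothing else; glass centre within 12 mm of the lens axis each way, 75 to 105 mm from the lens, over 120 mm above the bench, square to the line of sight within 9 degrees; bystanders within 20 mm of their starts (x of prism in the frame of lens between -0.012 and 0.012 m and y of prism in the frame of lens between -0.012 and 0.012 m and z of prism in the frame of lens between 0.075 and 0.105 m and angle between the z axis of prism and the z axis of lens, either way round below 0.16 rad and height (world z) of prism above 0.12 m and linear speed of slider below 0.02 m/s and angular speed of slider below 0.2 rad/s and contact force between the fingers and slider above 1 N and contact force between slider and microscope below 0.05 N and contact force between slider and camera_stand below 0.05 N and distance of each of objective, wafer_box, blower, tweezers from where it was at the start of the episode below 0.02 m); the arm keeps its last pose, push and grip.
It fails at once if the fingers touch the glass (contact force between the fingers and prism above 0.3 N).
It fails at once if the robot bumps the microscope (contact force between any of the arm, the fingers and microscope above 8 N).
It fails at once if the inspection camera is shifted in its aim (distance of lens from where it was at the start of the episode above 0.008 m).
It fails at once if a bystander is disturbed (distance of any of objective, wafer_box, blower, tweezers from where it was at the start of the episode above 0.03 m).
It also fails if it takes over 38 s, if anything falls off the work surface, if the arm or the gripper's body presses on something with over 40 N, if the wrist force passes 120 N, or if a joint passes its speed limit or range.

## Working session

There is one attempt and no reset: what is moved stays moved. The work goes in short steps, Python scripts to look and compute and a tool call to move; the robot and the scene stay as the last step left them, time stands still between calls to the robot, and variables do not carry over. Pictures are saved under pics/ and viewed, at most 10 in all, crops included, and the job is handed in when it is done.

Besides the shell and the picture viewer there is one more tool, called after "Call:" as a command line: name --argument value ..., lists and objects as JSON in quotes. jog_arm: Moves the arm, as the interface text tells. Its arguments: {"type":"object","properties":{"rows":{"type":"array","items":{"type":"object","properties":{"gripper":{"type":"number"},"slide":{"type":"array","items":{"type":"number"}},"spin":{"type":"number"}}}},"squeeze":{"type":"number"}},"required":["rows"]}

```bash
ls; mkdir -p pics; cat > h.py <<'E'
import numpy as np, cv2
from scipy.spatial.transform import Rotation as Ro
from station import telemetry, cams, workorder, finder
def T_tool(o=None):
    o=o or telemetry.get_obs(); T=np.eye(4)
    T[:3,:3]=Ro.from_euler('xyz',o['eef_rot']).as_matrix(); T[:3,3]=o['ee_pos']; return T
def cam_T(name,T=None):
    i=cams.camera_info(name)
    if name=='wrist': return (T_tool() if T is None else T)@np.array(i['tool_from_camera'])
    M=np.eye(4); M[:3,:3]=i['R']; M[:3,3]=i['t']; return np.linalg.inv(M)
def rays(name,uv):
    i=cams.camera_info(name); K=np.array(i['camera_matrix']); k=i['k1']
    p=cv2.undistortPoints(np.array(uv,float).reshape(-1,1,2),K,np.array([k,0,0,0,0.])).reshape(-1,2)
    return np.c_[p,np.ones(len(p))]
def to_world(name,uv,d,T=None):
    c=rays(name,uv)*np.array(d).reshape(-1,1); M=cam_T(name,T); return c@M[:3,:3].T+M[:3,3]
def project(name,X,T=None):
    i=cams.camera_info(name); M=np.linalg.inv(cam_T(name,T)); c=np.atleast_2d(X)@M[:3,:3].T+M[:3,3]
    return cv2.projectPoints(c,np.zeros(3),np.zeros(3),np.array(i['camera_matrix']),np.array([i['k1'],0,0,0,0.]))[0].reshape(-1,2)
def region_pts(name,m,depth,T=None):
    v,u=np.nonzero(m&(depth>0)); return to_world(name,np.c_[u,v],depth[v,u],T)
def save(n,p): cv2.imwrite('pics/'+n,cv2.cvtColor(p,cv2.COLOR_RGB2BGR))
E
python3 - <<'E'
from h import *
np.set_printoptions(precision=4,suppress=True)
ims=[]
for c in ('scene','top','wrist'):
    p,d=cams.camera(c); ims.append(p); np.savez('%s0.npz'%c,p=p,d=d)
    print(c,cam_T(c)[:3,3],cam_T(c)[:3,2])
    for t in ('microscope','slider','handle','prism','camera_stand','lens','objective','wafer_box','blower','tweezers'):
        for r in finder.find_in(t,c)[:4]: 
            if r['confidence']>.3: print(' ',t,round(r['confidence'],2),np.array(r['point']),project(c,r['point'])[0].round())
save('a.png',cv2.resize(np.vstack([np.hstack(ims[:2])]),(800,300)));save('s.png',cv2.resize(ims[0],(800,600)));save('t.png',cv2.resize(ims[1],(800,600)))
print(telemetry.get_obs())
E
```

```text
pics
scene [ 1.4973 -0.1549  1.1114] [-0.6748  0.1315 -0.7262]
  microscope 0.56 [0.56   0.4428 0.2006] [404. 147.]
  slider 0.7 [0.5331 0.2541 0.2414] [338. 137.]
  camera_stand 0.95 [ 0.6597 -0.1883  0.0474] [184. 240.]
  camera_stand 0.82 [ 0.8472 -0.1513  0.0484] [206. 298.]
  camera_stand 0.81 [ 0.4374 -0.0825  0.0165] [214. 185.]
  camera_stand 0.64 [ 0.5464 -0.3628  0.0198] [121. 223.]
  lens 0.92 [ 0.6517 -0.1845  0.0994] [184. 225.]
  lens 0.82 [ 0.8335 -0.1565  0.1032] [201. 281.]
  lens 0.74 [ 0.433  -0.086   0.0981] [211. 164.]
  lens 0.63 [ 0.5417 -0.3603  0.0939] [117. 204.]
  objective 0.34 [0.4334 0.083  0.0493] [267. 170.]
  wafer_box 0.85 [0.5486 0.0817 0.02  ] [274. 204.]
  wafer_box 0.59 [0.5295 0.2552 0.2395] [338. 136.]
  blower 0.7 [0.4301 0.0806 0.0518] [266. 168.]
  tweezers 0.44 [ 0.3997 -0.2094  0.0039] [172. 184.]
top [0.4315 0.0557 1.3054] [ 0.1597 -0.0125 -0.9871]
  microscope 0.8 [0.4958 0.4231 0.3466] [109. 228.]
  microscope 0.7 [0.5249 0.2715 0.2401] [174. 219.]
  slider 0.6 [0.527  0.2734 0.2397] [173. 218.]
  handle 0.51 [0.5261 0.2738 0.2372] [173
[... 368 characters left out ...]
97] [172. 219.]
  objective 0.55 [0.6948 0.0892 0.0384] [237. 175.]
  wafer_box 0.9 [0.5419 0.0855 0.0177] [239. 218.]
  blower 0.68 [0.4149 0.0842 0.065 ] [239. 255.]
wrist [ 0.2692 -0.4827  0.3836] [-0.2172 -0.0883 -0.9721]
{'time_s': 1.65, 'qpos': array([-1.2496,  0.2999,  1.521 ,  0.    ,  1.3207, -0.0666]), 'joint_vel': array([ 0.0003,  0.001 , -0.0007,  0.0003,  0.0006, -0.0002]), 'tau': array([ -0.0003, -53.1662, -35.2913,   0.0709,   0.0213,  -0.    ]), 'ee_pos': array([ 0.208 , -0.5092,  0.4046]), 'eef_rot': array([-3.1416, -0.    ,  0.3878]), 'force': array([-0.9158, -0.1882, -0.0147]), 'moment': array([0.0034, 0.0321, 0.0067]), 'grip_force': 0.0, 'grip_width': 0.09384862770656438}
```

View pics/s.png

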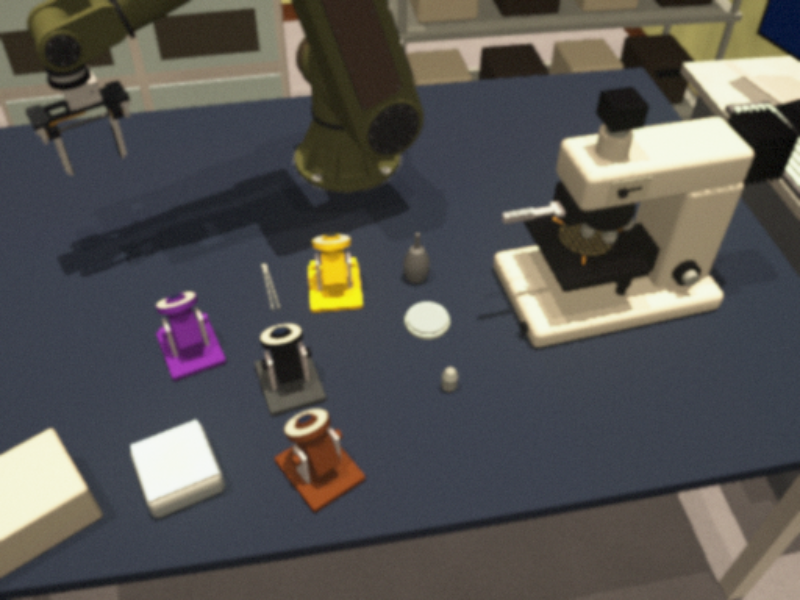

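View pics/t.png

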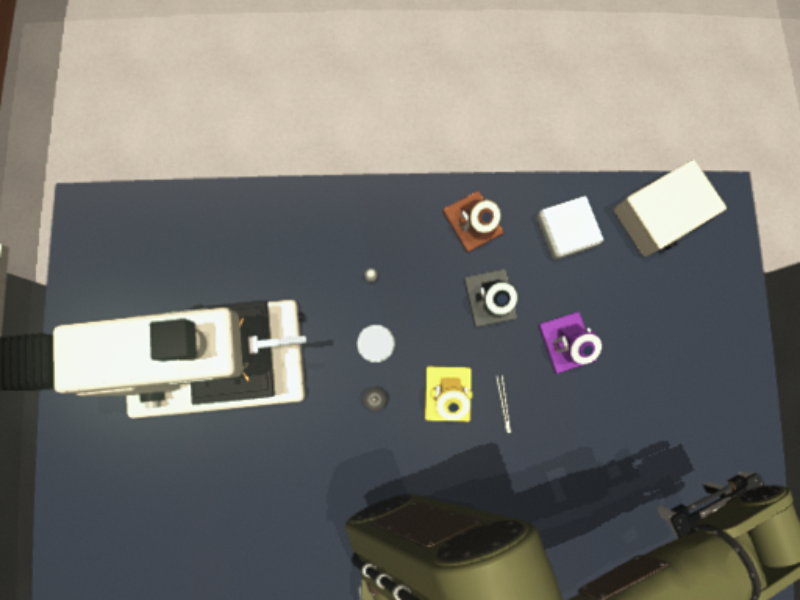

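Scene and top show four look-alike stands (scene picture, px): purple (188,335), yellow (335,270), bare steel-grey with black head (288,360), orange (315,455). Only the grey one is steel; the microscope's handle is at scene (530,213) and top (275,343). I'll move over the grey stand, confirm it with the wrist camera and measure its lens.

Call:
jog_arm --rows '[{"gripper": 0.06,"slide": [0.485,-0.152,-0.095],"spin": -0.6},{"gripper": 0.06,"slide": [0.485,-0.152,-0.095],"spin": -0.6},{"gripper": 0.06,"slide": [0.485,-0.152,-0.095],"spin": -0.6},{"gripper": 0.06,"slide": [0.485,-0.152,-0.095],"spin": -0.6},{"gripper": 0.06,"slide": [0.485,-0.152,-0.095],"spin": -0.6},{"gripper": 0.06,"slide": [0.485,-0.152,-0.095],"spin": -0.6},{"gripper": 0.06,"slide": [0.485,-0.152,-0.095],"spin": -0.6},{"gripper": 0.06,"slide": [0.485,-0.152,-0.095],"spin": -0.6}]'

```text
time_s: 2.45
ee_pos: [0.5121, -0.2567, 0.4787]
eef_rot: [3.141, -0.0, 0.988]
force: [-0.0, -0.8, 1.2]
grip_width: 0.06
grip_force: 0.0
```

Call:
jog_arm --rows '[{"gripper": 0.06,"slide": [0.1,0,0],"spin": 0},{"gripper": 0.06,"slide": [0.1,0,0],"spin": 0},{"gripper": 0.06,"slide": [0.1,0,0],"spin": 0}]'

```text
time_s: 2.75
ee_pos: [0.5681, -0.1705, 0.4777]
eef_rot: [-3.141, -0.001, 0.993]
force: [-0.7, -1.3, -1.0]
grip_width: 0.0598
grip_force: 0.0
```

```bash
python3 - <<'E'
from h import *
np.set_printoptions(precision=4,suppress=True)
T=T_tool(); p,d=cams.camera('wrist'); np.savez('w1.npz',p=p,d=d,T=T)
save('w1.png',p)
for t in ('lens','camera_stand'):
    for r in finder.masks_of(t,'wrist')[:3]:
        P=region_pts('wrist',r['region'],d,T); v,u=np.nonzero(r['region'])
        print(t,round(r['confidence'],2),len(P),[u.mean(),v.mean()],P.mean(0),P.min(0),P.max(0))
        np.save(f"m_{t}_{int(u.mean())}.npy",r['region'])
for r in finder.find_in('lens','wrist'): print(r)
print(T)
E
```

```text
lens 0.94 3316 [np.float64(424.0570741964554), np.float64(64.55872634424752)] [ 0.8038 -0.1626  0.1124] [ 0.7708 -0.2236 -0.0028] [ 0.9121 -0.1252  0.1299]
lens 0.93 1219 [np.float64(300.5457516339869), np.float64(312.02777777777777)] [ 0.517  -0.3616  0.1098] [ 0.4787 -0.4006  0.0125] [ 0.558  -0.3313  0.1292]
lens 0.82 2970 [np.float64(120.17365068722762), np.float64(182.35668789808918)] [ 0.4203 -0.0798  0.1015] [ 0.3044 -0.1133 -0.0012] [ 0.4556 -0.0445  0.129 ]
camera_stand 0.94 2526 [np.float64(294.2700355309909), np.float64(287.003158310304)] [ 0.5228 -0.3425  0.0708] [ 0.441  -0.4978 -0.0022] [ 0.593  -0.1551  0.3923]
camera_stand 0.91 6161 [np.float64(137.60797932482637), np.float64(173.66063640768857)] [ 0.4309 -0.0807  0.0618] [ 0.3028 -0.1323 -0.0028] [ 0.4828 -0.0193  0.129 ]
camera_stand 0.63 6790 [np.float64(402.5174486803519), np.float64(65.45073313782991)] [ 0.8026 -0.1538  0.0655] [ 0.7502 -0.2236 -0.0028] [ 0.9136 -0.0849  0.1299]
{'point': [0.8047, -0.1607, 0.1157], 'confidence': 0.97}
{'point': [0.6256, -0.1896, 0.1156], 'confidence': 0.73}
{'point': [0.4253, -0.0825, 0.1073], 'confidence': 0.62}
{'point': [0.5168, -0.3609, 0.1184], 'confidence': 0.61}
[[ 0.546   0.8378 -0.0002  0.5681]
 [ 0.8378 -0.546   0.0009 -0.1705]
 [ 0.0007 -0.0006 -1.      0.4777]
 [ 0.      0.      0.      1.    ]]
```

View pics/w1.png

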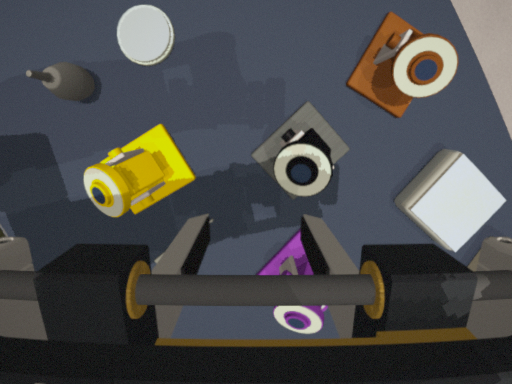

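The steel-grey stand is at (300,150) in the wrist picture, its ring centred near (303,168); yellow (140,170), orange (405,65) and purple (297,290) are the look-alikes. Next: fit the ring's plane and centre, and view an enlarged crop.

```bash
cat > ring.py <<'E'
from h import *
def ring(name,p,d,T,c,rad=45):
    """white ring plane: least squares with trimming; returns centre & normal"""
    g=p.min(2).astype(int); v,u=np.nonzero((g>130)&(d>0)); k=np.hypot(u-c[0],v-c[1])<rad; u,v=u[k],v[k]
    P=to_world(name,np.c_[u,v],d[v,u],T); ok=P[:,2]>.08
    for _ in range(6):
        m=P[ok].mean(0); n=np.linalg.svd(P[ok]-m,full_matrices=False)[2][2]; n*=np.sign(n[2]); r=(P-m)@n
        ok=(abs(r)<max(.0025,1.5*np.std(r[ok])*1.2))&(P[:,2]>.08)
    B=np.linalg.svd(P[ok]-m,full_matrices=False)[2]; q=(P[ok]-m)@B[:2].T
    (cx,cy),(a,b),_=cv2.fitEllipse(cv2.convexHull(q.astype(np.float32)*1000)); C=m+(cx*B[0]+cy*B[1])/1000
    return C,n,(a,b),ok.sum(),np.std(r[ok])
E
python3 - <<'E'
from ring import *
np.set_printoptions(precision=4,suppress=True)
w=np.load('w1.npz')
C,n,ab,N,s=ring('wrist',w['p'],w['d'],w['T'],(303,168),42)
def rep(C,n): print('C',C,'n',n,'tilt',np.degrees(np.arccos(n[2])),'az of -x',np.degrees(np.arctan2(n[1],n[0])))
rep(C,n);print(ab,N,s)
for c,px in (('top',(318,190)),('scene',(181,216))):
    z=np.load(c+'0.npz'); C,n,ab,N,s=ring(c,z['p'],z['d'],None,px,22 if c=='top' else 18); rep(C,n); print(c,ab,N,s)
# steel base plate yaw from depth: points at z 8..20mm near
p,d,T=w['p'],w['d'],w['T']; vv,uu=np.nonzero(d>0); P=to_world('wrist',np.c_[uu,vv],d[vv,uu],T)
k=(abs(P[:,2]-.014)<.006)&(np.hypot(P[:,0]-.65,P[:,1]+.19)<.1)
print('base',k.sum(),cv2.minAreaRect((P[k,:2]*1000).astype(np.float32)))
save('crop.png',cv2.resize(p[80:230,220:390],None,fx=4,fy=4,interpolation=cv2.INTER_CUBIC))
# handle: masks from stored top picture not newest -> depth of top: points z .22-.26 near handle
for c in('top','scene'):
    z=np.load(c+'0.npz'); d=z['d']; vv,uu=np.nonzero(d>0); P=to_world(c,np.c_[uu,vv],d[vv,uu])
    k=(P[:,2]>.225)&(P[:,2]<.26)&(abs(P[:,0]-.53)<.05)&(P[:,1]<.36)&(P[:,1]>.2)&(z['p'][vv,uu].min(1)>110)
    q=P[k]; print(c,k.sum(),q.mean(0),q.min(0),q.max(0),np.polyfit(q[:,1],q[:,0],1))
E
```

```text
C [ 0.6199 -0.1902  0.1142] n [-0.3893 -0.0751  0.918 ] tilt 23.360501630288713 az of -x -169.0867181897662
(67.09164428710938, 67.40481567382812) 1401 0.0007162268425288861
C [ 0.6206 -0.1925  0.1141] n [-0.3946 -0.0779  0.9155] tilt 23.718679203114526 az of -x -168.83102963438822
top (67.34943389892578, 67.54971313476562) 185 0.0014980278109782354
C [ 0.6228 -0.1919  0.1161] n [-0.3924 -0.0796  0.9163] tilt 23.60426089153845 az of -x -168.5318929385595
scene (67.13158416748047, 70.1715316772461) 144 0.0011467275972329555
base 2229 ((638.59375, -186.77122497558594), (120.84561920166016, 100.38919067382812), 9.812788009643555)
top 194 [0.5265 0.2688 0.2395] [0.5083 0.2097 0.2266] [0.5382 0.3153 0.2485] [-0.0772  0.5472]
scene 196 [0.5281 0.2677 0.2418] [0.5047 0.2071 0.2324] [0.54   0.3166 0.2478] [-0.0839  0.5506]
```

View pics/crop.png

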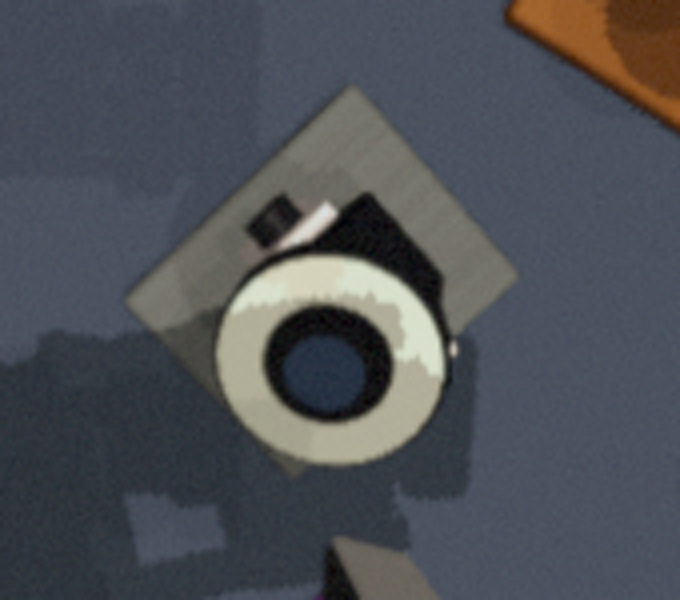

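Crop confirms bare steel plate, black head. Ring fits from all three cameras agree (lens ≈ (0.6175,-0.191,0.121), tilt 23.5°, lean azimuth 190.5°). Now to the handle.

Call:
jog_arm --rows '[{"gripper": 0.06,"slide": [0.281,-0.228,-0.03],"spin": -0.657},{"gripper": 0.06,"slide": [0.281,-0.228,-0.03],"spin": -0.657},{"gripper": 0.06,"slide": [0.281,-0.228,-0.03],"spin": -0.657},{"gripper": 0.06,"slide": [0.281,-0.228,-0.03],"spin": -0.657},{"gripper": 0.06,"slide": [0.281,-0.228,-0.03],"spin": -0.657},{"gripper": 0.06,"slide": [0.281,-0.228,-0.03],"spin": -0.657},{"gripper": 0.06,"slide": [0.281,-0.228,-0.03],"spin": -0.657},{"gripper": 0.06,"slide": [0.281,-0.228,-0.03],"spin": -0.657}]'

```text
time_s: 3.75
ee_pos: [0.5295, 0.1874, 0.5087]
eef_rot: [3.141, -0.001, 1.646]
force: [-0.2, 0.5, 0.8]
grip_width: 0.0599
grip_force: 0.0
```

```bash
python3 - <<'E'
from h import *
np.set_printoptions(precision=4,suppress=True)
o=telemetry.get_obs(); T=T_tool(o); p,d=cams.camera('wrist'); np.savez('w2.npz',p=p,d=d,T=T); save('w2.png',p)
print(o['ee_pos'],o['eef_rot'],o['qpos'])
for t in ('handle','slider'):
  for r in finder.find_in(t,'wrist')[:2]: print(t,r)
r=finder.masks_of('slider','wrist')[0]; m=r['region']; np.save('m2.npy',m)
P=region_pts('wrist',m,d,T); k=(P[:,2]>.225)&(P[:,2]<.255); P=P[k]
print(r['confidence'],len(P),P.min(0),P.max(0),np.median(P[:,2]))
tp=P[P[:,2]>.2395]; print('top',len(tp),tp.mean(0),tp.min(0),tp.max(0),np.polyfit(tp[:,1],tp[:,0],1))
for a in np.arange(.19,.34,.01):
  q=P[(P[:,1]>=a)&(P[:,1]<a+.01)]
  if len(q)>5: print(round(a,3),len(q),q[:,0].min(),q[:,0].max(),np.median(q[:,2]))
E
```

```text
[0.5295 0.1874 0.5087] [ 3.1408 -0.0006  1.6462] [0.2749 0.2718 1.3186 0.0005 1.5503 0.1995]
handle {'point': [0.5261, 0.283, 0.2403], 'confidence': 0.79}
slider {'point': [0.5275, 0.2788, 0.2422], 'confidence': 0.17}
0.81 2354 [0.5068 0.2109 0.2301] [0.5369 0.3182 0.2455] 0.23925932247074483
top 1080 [0.5266 0.2495 0.2424] [0.5073 0.2109 0.2395] [0.5363 0.3174 0.2455] [-0.0826  0.5472]
0.21 139 0.5234972572129661 0.5351627365009755 0.24280283904858094
0.22 167 0.5227572177479105 0.5346342576286378 0.2427973402216375
0.23 165 0.5220312278797365 0.5337986786055499 0.24281232607816025
0.24 168 0.5213009889892433 0.532939049844244 0.24298889922138342
0.25 184 0.5197644442551469 0.5321197982554153 0.24297722825958756
0.26 179 0.5189963329035695 0.5313538609968915 0.23950050679858717
0.27 185 0.5182607601800644 0.5306408465148319 0.23786325610537493
0.28 190 0.5175465756004966 0.5299432373737103 0.2379163969113351
0.29 179 0.5168388992915497 0.5290541576076644 0.2379308533715874
0.3 457 0.5071344291616298 0.5368793150140954 0.2388351552268576
0.31 341 0.5068163224986663 0.53633819151735 0.23891228679168877
```

View pics/w2.png

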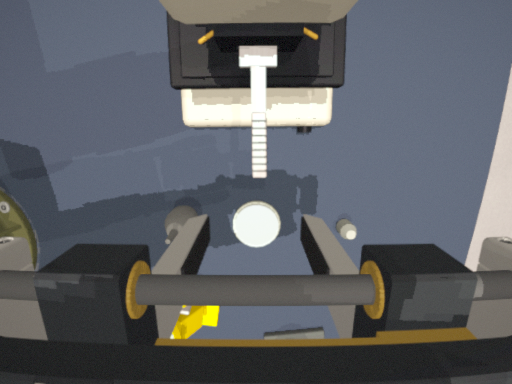

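Handle seen at wrist (259,145): centre (0.5276,0.238,0.235), yaw +0.081. Descend astride.

Call:
jog_arm --rows '[{"gripper": 0.06,"slide": [0.03,0.002,0.045],"spin": -0.006},{"gripper": 0.06,"slide": [0.0505,0.002,0.08],"spin": -0.006},{"gripper": 0.06,"slide": [0.0505,0.002,0.094],"spin": -0.006},{"gripper": 0.06,"slide": [0.0505,0.002,0.094],"spin": -0.006},{"gripper": 0.06,"slide": [0.0505,0.002,0.094],"spin": -0.006}]'

```text
time_s: 4.45
ee_pos: [0.5291, 0.2341, 0.4158]
eef_rot: [3.14, -0.0, 1.649]
force: [-0.5, -0.4, 0.3]
grip_width: 0.0601
grip_force: 0.0
```

Call:
jog_arm --rows '[{"gripper": 0.005,"slide": [0,0,0],"spin": 0},{"gripper": 0.005,"slide": [0,0,0],"spin": 0},{"gripper": 0.005,"slide": [0,0,0],"spin": 0},{"gripper": 0.005,"slide": [0,0,0],"spin": 0},{"gripper": 0.005,"slide": [0,0,0],"spin": 0},{"gripper": 0.005,"slide": [0,0,0],"spin": 0}]' --squeeze 25

```text
time_s: 5.05
ee_pos: [0.5285, 0.2357, 0.4142]
eef_rot: [-3.142, 0.0, 1.651]
force: [-0.0, -0.6, -0.6]
grip_width: 0.0154
grip_force: 0.0
```

Call:
jog_arm --rows '[{"gripper": 0.005,"slide": [0,0,0],"spin": 0},{"gripper": 0.005,"slide": [0,0,0],"spin": 0},{"gripper": 0.005,"slide": [0,0,0],"spin": 0}]'

```text
time_s: 5.35
ee_pos: [0.5285, 0.2357, 0.4141]
eef_rot: [-3.142, -0.0, 1.651]
force: [0.2, 0.8, -0.1]
grip_width: 0.0115
grip_force: 25.0
```

Call:
jog_arm --rows '[{"gripper": 0.005,"slide": [-0.01,0,-0.001],"spin": 0},{"gripper": 0.005,"slide": [-0.025,0,-0.001],"spin": 0},{"gripper": 0.005,"slide": [-0.045,0,-0.001],"spin": 0},{"gripper": 0.005,"slide": [-0.065,0,-0.001],"spin": 0},{"gripper": 0.005,"slide": [-0.085,0,-0.001],"spin": 0},{"gripper": 0.005,"slide": [-0.105,0,-0.001],"spin": 0},{"gripper": 0.005,"slide": [-0.125,0,-0.001],"spin": 0},{"gripper": 0.005,"slide": [-0.15,0,-0.001],"spin": 0}]'

```text
time_s: 6.15
ee_pos: [0.5403, 0.0844, 0.4152]
eef_rot: [3.142, 0.0, 1.651]
force: [0.4, 0.4, -0.7]
grip_width: 0.0116
grip_force: 25.0
```

Call:
jog_arm --rows '[{"gripper": 0.005,"slide": [-0.02,0.012,-0.04],"spin": -0.14},{"gripper": 0.005,"slide": [-0.045,0.024,-0.07],"spin": -0.28},{"gripper": 0.005,"slide": [-0.07,0.036,-0.085],"spin": -0.42},{"gripper": 0.005,"slide": [-0.095,0.05,-0.085],"spin": -0.56},{"gripper": 0.005,"slide": [-0.12,0.064,-0.085],"spin": -0.7},{"gripper": 0.005,"slide": [-0.145,0.078,-0.085],"spin": -0.84},{"gripper": 0.005,"slide": [-0.165,0.09,-0.085],"spin": -0.98},{"gripper": 0.005,"slide": [-0.185,0.1,-0.085],"spin": -1.12}]'

```text
time_s: 6.95
ee_pos: [0.6551, -0.0926, 0.4999]
eef_rot: [-3.141, -0.0, 2.776]
force: [-0.8, -0.4, -0.4]
grip_width: 0.0118
grip_force: 25.0
```

```bash
cat > plate.py <<'E'
from h import *
def look(n):
    """slider pose in the tool frame from wrist depth: plate top plane etc."""
    o=telemetry.get_obs(); T=T_tool(o); p,d=cams.camera('wrist'); np.savez(n+'.npz',p=p,d=d,T=T)
    vv,uu=np.nonzero(d>0); P=to_world('wrist',np.c_[uu,vv],d[vv,uu],T)
    L=(P-T[:3,3])@T[:3,:3]            # tool frame: slider runs along +x, z down
    k=(abs(L[:,1])<.025)&(L[:,0]>-.04)&(L[:,0]<.2)&(L[:,2]>.12)&(L[:,2]<.36)&(P[:,2]>.14)
    return o,T,p,d,P[k],L[k],np.c_[uu,vv][k]
E
python3 - <<'E'
from plate import *
np.set_printoptions(precision=4,suppress=True)
o,T,p,d,P,L,uv=look('w3'); save('w3.png',p)
print(o['ee_pos'],o['eef_rot'],o['grip_width'],o['grip_force'])
for a in np.arange(-.04,.2,.02):
  q=L[(L[:,0]>=a)&(L[:,0]<a+.02)]
  if len(q)>5: print(round(a,3),len(q),q[:,1].min(),q[:,1].max(),np.median(q[:,2]))
E
```

```text
[ 0.6551 -0.0926  0.4999] [-3.1414 -0.0003  2.7756] 0.01178322357317787 25.000219345092773
-0.02 620 -0.007031960621175794 0.007710036678139738 0.1711661600637176
0.0 2729 -0.018039569834843186 0.018454235242803006 0.16865451628407524
0.02 826 -0.005730132444360061 0.005976502275043794 0.17330037838780052
0.04 809 -0.005614258024266951 0.0059230140746568995 0.176403564128852
0.06 1774 -0.014876596679268288 0.015178645195556116 0.17549741519926298
0.08 2387 -0.014540473971272153 0.015387965109783299 0.1754297107826744
0.1 2535 -0.014681240084671318 0.015481037046055494 0.17544589556240844
0.12 1146 -0.01487458337687829 0.015294475786903839 0.17548715358220163
```

View pics/w3.png

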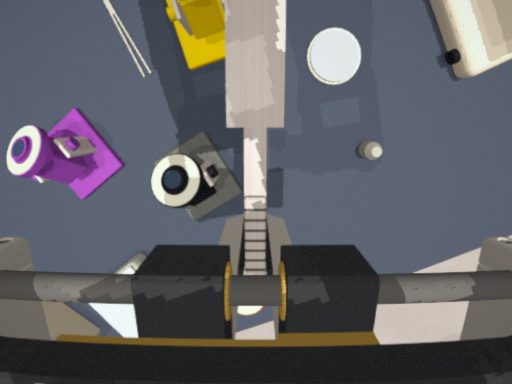

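The slider is out, gripped at its middle, level (plate along wrist column 255, rows 0–125), nothing below close. The tool can't tilt, so I'll let the slider droop about the pads in graded steps by easing the grip.

Call:
jog_arm --rows '[{"gripper": 0.005,"slide": [0,0,0],"spin": 0},{"gripper": 0.005,"slide": [0,0,0],"spin": 0}]' --squeeze 9

```text
time_s: 7.2
ee_pos: [0.6546, -0.0906, 0.5001]
eef_rot: [3.142, -0.0, 2.768]
force: [0.4, -0.2, 0.0]
grip_width: 0.0118
grip_force: 9.0
```

```bash
cat >> plate.py <<'E'
def tilt(n='wx'):
    o,T,p,d,P,L,uv=look(n)
    k=(L[:,0]>.03)&(abs(L[:,1])<.005); c=np.polyfit(L[k,0],L[k,2],1)
    for _ in range(4):
        r=L[:,2]-np.polyval(c,L[:,0]); k=(abs(r)<.004)&(L[:,0]>.03); c=np.polyfit(L[k,0],L[k,2],1)
    print('t',o['time_s'],'droop deg',np.degrees(np.arctan(c[0])).round(2),'z0',c[1].round(4),'n',k.sum(),'force',o['grip_force'],'w',o['grip_width'])
    return o,T,L,uv,k
E
python3 -c "
from plate import *
tilt()"
```

```text
t 7.2 droop deg -0.21 z0 0.1763 n 9038 force 8.999917209148407 w 0.01179321690671274
```

Call:
jog_arm --rows '[{"gripper": 0.005,"slide": [0,0,0],"spin": 0},{"gripper": 0.005,"slide": [0,0,0],"spin": 0}]' --squeeze 6

```text
time_s: 7.45
ee_pos: [0.6547, -0.0897, 0.5005]
eef_rot: [3.141, 0.0, 2.771]
force: [-0.7, 0.9, -0.5]
grip_width: 0.0121
grip_force: 6.0
```

```bash
python3 -c "
from plate import *
tilt()"
```

```text
t 7.45 droop deg 20.32 z0 0.1753 n 7506 force 5.999980419874191 w 0.012092451219846938
```

Call:
jog_arm --rows '[{"gripper": 0.005,"slide": [0,0,0],"spin": 0},{"gripper": 0.005,"slide": [0,0,0],"spin": 0}]' --squeeze 5

```text
time_s: 7.7
ee_pos: [0.655, -0.0901, 0.5002]
eef_rot: [3.142, 0.0, 2.771]
force: [0.1, -0.2, -0.8]
grip_width: 0.012
grip_force: 5.0
```

```bash
python3 -c "
from plate import *
tilt()"
```

```text
t 7.7 droop deg 59.41 z0 0.1717 n 2477 force 4.999886825680733 w 0.011965149059931228
```

I eased it once too often; clamp and check, then push the tip back up against the bench.

Call:
jog_arm --rows '[{"gripper": 0.005,"slide": [0,0,0],"spin": 0}]' --squeeze 20

```text
time_s: 7.85
ee_pos: [0.655, -0.0902, 0.5001]
eef_rot: [3.142, -0.0, 2.771]
force: [0.0, -0.4, -0.1]
grip_width: 0.0118
grip_force: 20.0
```

```bash
python3 -c "
from plate import *
np.set_printoptions(precision=4,suppress=True)
o,T,L,uv,k=tilt()
for a in np.arange(0,.2,.01):
  q=L[(L[:,0]>=a)&(L[:,0]<a+.01)]
  if len(q)>5: print(round(a,3),len(q),q[:,1].min(),q[:,1].max(),np.percentile(q[:,2],[5,50,95]))
p=np.load('wx.npz')['p']; save('w4.png',p)
s,d=cams.camera('scene'); np.savez('s4.npz',p=s,d=d)
c=project('scene',T[:3,3]+np.array([0,0,-.25]))[0].astype(int);print(c)
a=s[max(0,c[1]-90):c[1]+90,max(0,c[0]-120):c[0]+120]
save('s4.png',np.hstack([cv2.resize(p,(400,300)),cv2.resize(a,(400,300))]))
"
```

```text
t 7.85 droop deg 59.42 z0 0.1716 n 2460 force 19.999980926513672 w 0.01180313289958333
0.0 1036 -0.0074336955487601195 0.007614698141558105 [0.1314 0.1681 0.1804]
0.01 2092 -0.018069077531786205 0.018322611168052328 [0.1318 0.1696 0.1947]
0.02 411 -0.005961788381564325 0.006018185922207934 [0.1977 0.2131 0.2229]
0.03 547 -0.014956492584076693 0.014925126244533153 [0.2258 0.2354 0.2386]
0.04 578 -0.014918951554085815 0.015016145030416699 [0.2389 0.2464 0.2544]
0.05 494 -0.01496517869523462 0.015069061666311181 [0.256  0.2644 0.2728]
0.06 408 -0.014980568561409549 0.015101927011246689 [0.2743 0.2818 0.2896]
0.07 319 -0.014851706914324341 0.014829616527469749 [0.2917 0.3009 0.3072]
0.08 305 -0.015155551487098205 0.015008867226705734 [0.3072 0.315  0.323 ]
[216 181]
```

View pics/s4.png

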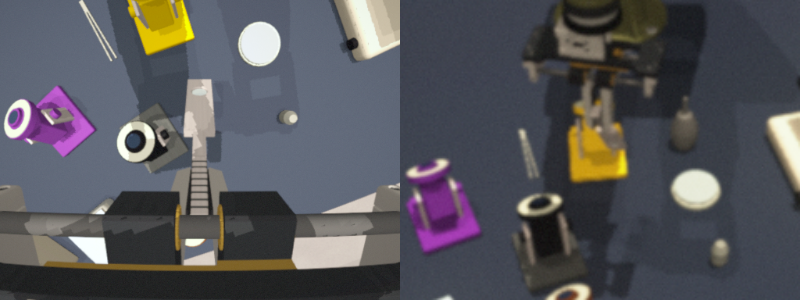

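Plate is held at about 60° droop. I'll lower it to a free patch near (0.58,-0.01), touch the tip down and roll the grip over the fixed tip to reach 23.5°.

Call:
jog_arm --rows '[{"gripper": 0.005,"slide": [0.005,0.025,0.04],"spin": -0.12},{"gripper": 0.005,"slide": [0.012,0.05,0.08],"spin": -0.24},{"gripper": 0.005,"slide": [0.02,0.078,0.12],"spin": -0.37},{"gripper": 0.005,"slide": [0.02,0.078,0.15],"spin": -0.37},{"gripper": 0.005,"slide": [0.02,0.078,0.155],"spin": -0.37},{"gripper": 0.005,"slide": [0.02,0.078,0.155],"spin": -0.37}]' --squeeze 14

```text
time_s: 8.55
ee_pos: [0.6647, -0.0107, 0.3453]
eef_rot: [-3.142, -0.001, 3.14]
force: [0.5, 0.3, 0.1]
grip_width: 0.012
grip_force: 14.0
```

```bash
python3 - <<'E'
from plate import *
np.set_printoptions(precision=4,suppress=True)
o,T,L,uv,k=tilt(); print(o['ee_pos'],o['eef_rot'])
print('lowest seen',(T[2,3]-L[k,2]).min(), L[k,0].max(), 'max y',L[k,0].max())
# tip: use points lower than the filter
w=np.load('wx.npz'); d=w['d']; vv,uu=np.nonzero(d>0); P=to_world('wrist',np.c_[uu,vv],d[vv,uu],T); M=(P-T[:3,3])@T[:3,:3]
for a in np.arange(.03,.13,.01):
  q=M[(M[:,0]>=a)&(M[:,0]<a+.01)&(abs(M[:,1])<.01)]
  if len(q): print(round(a,2),len(q),T[2,3]-np.percentile(q[:,2],[5,50,95]))
E
```

```text
Traceback (most recent call last):
  File "plate.py", line 11, in tilt
    k=(L[:,0]>.03)&(abs(L[:,1])<.005); c=np.polyfit(L[k,0],L[k,2],1)
                                         ~~~~~~~~~~^^^^^^^^^^^^^^^^^
TypeError: expected non-empty vector for x
```

Call:
jog_arm --rows '[{"gripper": 0.005,"slide": [0,0,0.016],"spin": 0},{"gripper": 0.005,"slide": [-0.012,0,0.0243],"spin": 0},{"gripper": 0.005,"slide": [-0.0247,0,0.0325],"spin": 0},{"gripper": 0.005,"slide": [-0.036,0,0.0427],"spin": 0},{"gripper": 0.005,"slide": [-0.0462,0,0.053],"spin": 0},{"gripper": 0.005,"slide": [-0.055,0,0.0648],"spin": 0},{"gripper": 0.005,"slide": [-0.0637,0,0.0768],"spin": 0},{"gripper": 0.005,"slide": [-0.0637,0,0.0768],"spin": 0}]'

```text
time_s: 9.4
ee_pos: [0.7289, -0.0111, 0.2691]
eef_rot: [-3.141, 0.001, 3.14]
force: [-0.1, -0.9, -0.3]
grip_width: 0.0122
grip_force: 14.0
```

```bash
sed -i 's/P\[:,2\]>.14)/P[:,2]>.02)/' plate.py; python3 - <<'E'
from plate import *
np.set_printoptions(precision=4,suppress=True)
o,T,L,uv,k=tilt(); print(o['ee_pos'],o['force'])
for a in np.arange(.03,.18,.02):
  q=L[(L[:,0]>=a)&(L[:,0]<a+.02)]
  if len(q): print(round(a,2),len(q),T[2,3]-np.percentile(q[:,2],[5,50,95]))
E
```

```text
t 9.4 droop deg 30.19 z0 0.1759 n 4913 force 14.000011682510376 w 0.012214521159463278
[ 0.7289 -0.0111  0.2691] [-0.1077 -0.866  -0.2612]
0.03 663 [0.075  0.0699 0.0645]
0.05 1215 [0.0624 0.057  0.0531]
0.07 1333 [0.0525 0.0472 0.0416]
0.09 1138 [0.0405 0.0352 0.0299]
0.11 637 [0.0291 0.0248 0.0205]
```

Call:
jog_arm --rows '[{"gripper": 0.005,"slide": [-0.005,0,0.009],"spin": 0},{"gripper": 0.005,"slide": [-0.009,0,0.0177],"spin": 0},{"gripper": 0.005,"slide": [-0.009,0,0.0177],"spin": 0},{"gripper": 0.005,"slide": [-0.009,0,0.0177],"spin": 0}]'

```text
time_s: 9.85
ee_pos: [0.7373, -0.0104, 0.2503]
eef_rot: [3.142, -0.001, 3.141]
force: [-0.9, -0.3, -1.0]
grip_width: 0.0115
grip_force: 14.0
```

Call:
jog_arm --rows '[{"gripper": 0.005,"slide": [0.005,0,-0.02],"spin": 0},{"gripper": 0.005,"slide": [0.02,0,-0.06],"spin": 0},{"gripper": 0.005,"slide": [0.03,0,-0.1],"spin": 0},{"gripper": 0.005,"slide": [0.03,0,-0.14],"spin": 0},{"gripper": 0.005,"slide": [0.03,0,-0.18],"spin": 0},{"gripper": 0.005,"slide": [0.03,0,-0.2],"spin": 0},{"gripper": 0.005,"slide": [0.03,0,-0.2],"spin": 0}]' --squeeze 25

```text
time_s: 10.55
ee_pos: [0.7068, -0.0103, 0.4545]
eef_rot: [-3.141, 0.006, 3.141]
force: [0.5, -1.0, -0.0]
grip_width: 0.0119
grip_force: 25.0
```

```bash
cat > solve.py <<'E'
from plate import *
np.set_printoptions(precision=4,suppress=True)
lens=np.array([.6175,-.191,.1208]); n=np.array([-.392,-.0755,.917]); n/=np.linalg.norm(n)
o,T,L,uv,k=tilt()
q=L[k]; m=q.mean(0); nl=np.linalg.svd(q-m,full_matrices=False)[2][2]
print('plane normal (tool)',nl*-np.sign(nl[2]))
d=np.array([1,0,0])-nl*nl[0]; d/=np.linalg.norm(d); s=np.cross(nl,d)
a=(q-m)@d; b=(q-m)@s; wide=abs(b-np.median(b))>.009; lo=a[wide].min(); hi=a.max()
print('plate front edge',lo,'hi',hi,'sideways mid',(b[wide].min()+b[wide].max())/2)
up=-nl*np.sign(nl[2])*1.  # towards tool -z (up)
c=m+(np.percentile(a[wide],0.3)+.075)*d+(b[wide].min()+b[wide].max())/2*s-.004*up
W=T[:3,3]+T[:3,:3]@c; N=T[:3,:3]@up
ez=n; ey=np.cross(ez,[0,0,1.]); ey/=np.linalg.norm(ey); ex=np.cross(ey,ez)
r=W-lens; print('glass tool',c,'world',W,'in lens x,y,z',r@ex,r@ey,r@ez,'angle deg',np.degrees(np.arccos(abs(N@n))))
print('ee',o['ee_pos'],o['eef_rot'],'q',o['qpos'])
az=np.arctan2(n[1],n[0]); ca=np.arctan2((T[:3,:3]@d)[1],(T[:3,:3]@d)[0]); dy=(az-ca+np.pi)%(2*np.pi)-np.pi
Rz=Ro.from_euler('z',dy).as_matrix(); goal=lens+.09*n-Rz@T[:3,:3]@c
print('yaw change',dy,'spin',-dy,'TCP goal',goal,'slide',T[:3,:3].T@(goal-T[:3,3]))
E
python3 solve.py
```

```text
t 10.55 droop deg 23.3 z0 0.1759 n 7292 force 24.999865293502808 w 0.01189134455348254
plane normal (tool) [ 0.3957  0.0001 -0.9184]
plate front edge -0.03754137020121626 hi 0.06418295485999945 sideways mid 3.9890558597656736e-05
glass tool [0.1288 0.0009 0.2357] world [ 0.5794 -0.0094  0.2181] in lens x,y,z 0.03597723907643843 0.1855697728250158 0.09041561097914555 angle deg 4.402890181740896
ee [ 0.7068 -0.0103  0.4545] [-3.1412  0.0059  3.1408] q [-0.0664  0.6517  0.9003  0.      1.5837 -1.6364]
yaw change 0.1907979722703903 spin -0.1907979722703903 TCP goal [ 0.7075 -0.1745  0.4398] slide [-0.0008 -0.1642  0.0148]
```

Call:
jog_arm --rows '[{"gripper": 0.005,"slide": [0,-0.03,0],"spin": -0.05},{"gripper": 0.005,"slide": [0,-0.065,0],"spin": -0.1},{"gripper": 0.005,"slide": [0,-0.1,0],"spin": -0.15},{"gripper": 0.005,"slide": [0,-0.135,0],"spin": -0.19},{"gripper": 0.005,"slide": [-0.001,-0.155,0.007],"spin": -0.19},{"gripper": 0.005,"slide": [-0.001,-0.164,0.015],"spin": -0.19},{"gripper": 0.005,"slide": [-0.001,-0.164,0.015],"spin": -0.19},{"gripper": 0.005,"slide": [-0.001,-0.164,0.015],"spin": -0.19}]'

```text
time_s: 11.4
ee_pos: [0.7085, -0.173, 0.4349]
eef_rot: [3.141, -0.001, -2.952]
force: [0.3, 0.3, -0.1]
grip_width: 0.0118
grip_force: 25.0
```

```bash
python3 solve.py; python3 - <<'E'
from ring import *
np.set_printoptions(precision=4,suppress=True)
s,d=cams.camera('scene'); save('s5.png',cv2.resize(s[120:300,100:340],(800,600)))
w=np.load('wx.npz'); print(telemetry.get_obs()['joint_vel'])
E
```

```text
t 11.4 droop deg 23.29 z0 0.176 n 7292 force 24.99995917081833 w 0.011825220466081225
plane normal (tool) [ 0.3956  0.0014 -0.9184]
plate front edge -0.037559087827785574 hi 0.06450270758900323 sideways mid -2.5663779307879934e-05
glass tool [0.1287 0.0011 0.2358] world [ 0.5816 -0.196   0.1992] in lens x,y,z -0.0018525834110793005 0.0018484782780192124 0.08635157683738069 angle deg 0.27982044012710244
ee [ 0.7085 -0.173   0.4349] [ 3.1408 -0.0009 -2.9519] q [-0.2898  0.7219  0.8319  0.0003  1.589  -2.0503]
yaw change 0.0002574596230431325 spin -0.0002574596230431325 TCP goal [ 0.709  -0.1748  0.439 ] slide [-0.0002 -0.0018 -0.0041]
[-0.0043 -0.0033 -0.0049 -0.0016  0.0017 -0.0049]
```

View pics/s5.png

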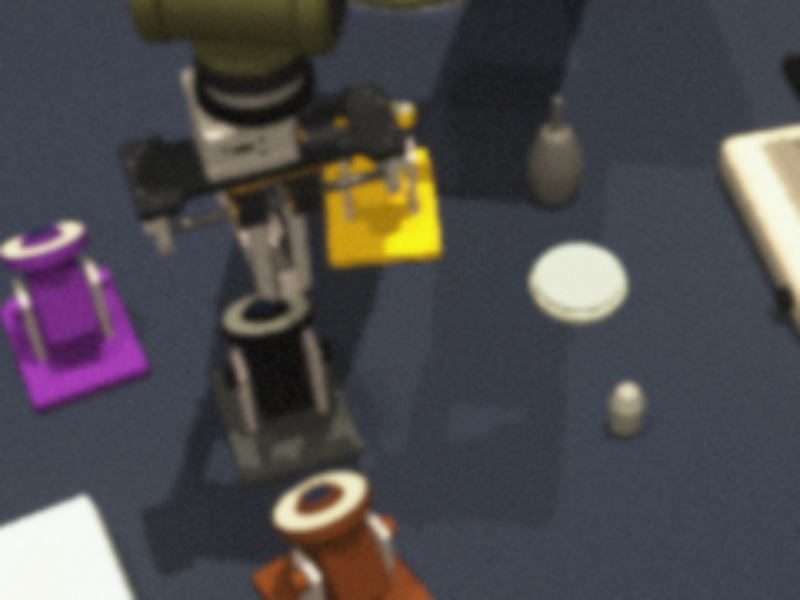

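The slider is over the steel stand's ring (picture (265,315)), clear of it, 86 mm from the lens, within 2 mm of the axis and 0.3° of square; the blower (557,170), wafer box (578,280) and objective (627,408) stand undisturbed. One small trim, settle, hand in.

Call:
jog_arm --rows '[{"gripper": 0.005,"slide": [0,-0.001,-0.003],"spin": 0},{"gripper": 0.005,"slide": [0,-0.001,-0.003],"spin": 0},{"gripper": 0.005,"slide": [0,-0.001,-0.003],"spin": 0},{"gripper": 0.005,"slide": [0,-0.001,-0.003],"spin": 0},{"gripper": 0.005,"slide": [0,-0.001,-0.003],"spin": 0},{"gripper": 0.005,"slide": [0,-0.001,-0.003],"spin": 0},{"gripper": 0.005,"slide": [0,-0.001,-0.003],"spin": 0},{"gripper": 0.005,"slide": [0,-0.001,-0.003],"spin": 0}]'

```text
time_s: 12.3
ee_pos: [0.7083, -0.1754, 0.4386]
eef_rot: [3.142, -0.0, -2.952]
force: [0.1, -0.2, 0.2]
grip_width: 0.0119
grip_force: 25.0
```

```bash
python3 solve.py && python3 -c "
from h import *
print(workorder.hand_in())"
```

```text
t 12.3 droop deg 23.31 z0 0.1759 n 7283 force 24.999925196170807 w 0.011857248528193459
plane normal (tool) [ 0.3959  0.0001 -0.9183]
plate front edge -0.03776672732694348 hi 0.06421746809460059 sideways mid 1.4270838154362142e-05
glass tool [0.1286 0.0012 0.2357] world [ 0.5818 -0.1984  0.2029] in lens x,y,z -0.0006089391809976086 -0.000502033657526958 0.08982609432122426 angle deg 0.20424612262283182
ee [ 0.7083 -0.1754  0.4386] [ 3.1415 -0.     -2.9524] q [-0.2929  0.7222  0.823   0.      1.5964 -2.0528]
yaw change 0.0011157211848762394 spin -0.0011157211848762394 TCP goal [ 0.7087 -0.1746  0.439 ] slide [-0.0005  0.0006 -0.0004]
the job is handed in; nothing more can be done
None
```

I handed the job in at about 12.3 s, with the slider held still in the fingers over the steel inspection camera; by my own measurement the glass is 90 mm from the lens, within 1 mm of its axis and 0.2° of square, but the hand-in returned no verdict.

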